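# Bring the red-lidded jam round to the coaster

## Robot

A 6-joint arm with a two-finger parallel gripper is mounted at the origin on the work surface. World frame = base frame: x ahead of the robot, y to its left, z up, the work surface at z = 0. Lengths are in mm, angles in rad, forces in N, time in s.
With the tool pointing down it reaches from about 350 to 975 mm from the base axis. Payload 7.1 kg.
Tool frame: the origin (TCP) lies between the finger pads; the fingertips stand 19 mm ahead of it and the grasp point (between the pads) is the TCP; z points along the fingers, y is the line along which they close (so a half turn about z gives the same grasp; the last joint's range is limited). The gripper opens to 88 mm and grips with 3 to 60 N. Pads are 20 mm wide; open, the fingers measure 115 mm over their backs; the gripper's body (75 mm by 178 mm) begins 61 mm behind the grasp point.
Start: joints at [-1.228, 0.423, 1.63, -0, 1.089, -0.019], TCP at [221.24, -584.515, 241.675] pointing down, gripper open.
Joint ranges: [-3, 3], [-0.9, 2.11], [0.09, 2.58], [-1.31, 4.45], [0.11, 2.69], [-2.54, 2.54]. Speed limits (rad/s): [2.39, 2.39, 3.01, 3.14, 3.14, 3.14].

## Interface

Orientations are given as a rotation vector (axis times angle).
In Python, from workcell import ctrl gives the robot as it stands.
- The arm moves only by the tool arm_command, never from a script. Its argument "series" is a list of rows, each an object with "linear": the shift along the tool's x, y, z in m, a list of three; "turn": the turn about the tool's z in rad. A call has 1 to 10 rows; each row shifts and turns the commanded pose from where the row before left it, along the tool's axes as they then stand; what a row does not reach is not made up. A row lasts 1/10 s, in which the tool goes at most 50 mm and 8.59 degrees, less where a joint would pass 70% of its speed; a pose out of reach is approached as far as the arm can. A call with a gripper value outside its range is refused whole. "jaw" is the opening, from -1 (shut) to 1 (fully open), set as the call begins (left out, the last holds). The fingers move at their own pace and stop on an object; the grip force is fixed at half the most. Time passes only in rows, so rows that do not move let the fingers close. It gives the time, the measured TCP pose, the force, the opening and the grip force at its end, in the units of the state.
- ctrl.get_obs(): the state, without advancing time (a new reading comes with each control period).
- ctrl.get_image(name): name is "scene" or "top" or "wrist"; returns a dict with "frame" (384x512x3 uint8, blue, green, red), "fx", "fy", "cx", "cy" (pixels), "k1" (the pictures are not rectified: a ray, as slopes to the right and down, at radius r is drawn at 1 + k1 r^2 times it, then the intrinsics apply), "rvec" (rotation vector, rad) and "tvec" (3), from world to camera coordinates, as OpenCV has them. Camera axes: x right, y down, z forward; pixel columns grow to the right and rows downward; lengths in mm; the calibration is good to about 2 mm. A picture is of the moment at which its call begins. There is no depth.
- ctrl.close_job(): hands the job in; it is judged then, once.
The state is a dict: "t": time; "qpos": joint angles; "qvel": joint speeds; "joint_torque": joint torques, N m; "ee_pos": TCP position; "orientation": TCP orientation; "ft_force": force on the tool from outside, world axes, zero at the start; "moment": the same for the moment, N m; "width": finger opening in mm; "grasp_force": force on a finger pad.
Only numpy, scipy, OpenCV 4.12 (cv2) and the standard library are available. Lean on these libraries where they do the work, as an engineer would, in place of code of your own. Each camera call takes 0.05 s, during which the arm holds its last target. There are 200 camera calls.

## Task

Push the orange lazy Susan round by its rim, gently, until the jam jar with the red lid stands squarely beside the bamboo coaster, on the straight line from the middle of the lazy Susan to the coaster. Nothing is to be lifted, and the jars, tin, mug, tongs, teaspoon and salt shaker are not to be touched: the jars and tin ride round standing on the tray. When it is in place, leave the tray at rest and take the hand away.

Things in the scene. Friction and masses are not known exactly. Their poses are not given: they have to be found in the camera images.
- susan_foot: grey round foot of the lazy Susan, 170 mm across, 13 mm high, fixed to the counter and almost hidden under the tray. Origin at the centre of its underside, on the vertical axis about which the tray turns. Its own -x axis points exactly at the centre of the coaster. Its place and direction differ from run to run
- turntable: orange tray; turns either way without stops about the foot's vertical axis, with drag (about 1.2 N at the rim) so it stops when not pushed. Origin on the axis at its underside, 16 mm above the counter. Floor 6 mm thick; thin upright wall, outer radius 118 mm, top 46 mm above the counter. Six equal grip ribs stick out from the wall every 60 degrees, the first on its own x axis
- rib (a point): centre of the first grip rib (the one on the tray's own x axis), 132 mm from the axis, 41 mm above the counter. Each rib is an upright radial fin 10 mm thick, from the wall out to 148 mm from the axis, from 16 to 66 mm above the counter; a finger put down just outside the wall between two ribs can push a rib sideways
- red_jar: jam jar of amber glass with a paper label and a red screw lid, 58 mm across, 66 mm high, 200 g, standing loose on the tray floor with its centre 75 mm from the axis. Origin at the centre of its underside, 22 mm above the counter. At the start it is 40 to 140 degrees round from the coaster, to one side or the other
- green_jar: the same kind of jar with a green lid, standing loose on the tray opposite the red-lidded one. Origin at the centre of its underside
- spice_tin: small steel tin with a blue lid, 49 mm across, 54 mm high, standing loose on the tray 75 mm from the axis, between the two jars. Origin at the centre of its underside
- coaster: round bamboo coaster, 90 mm across, 8 mm thick, fixed flat to the counter beside the lazy Susan, its centre 213 mm from the axis. Origin at the centre of its underside. Nothing stands on it
- mug: white mug, 82 mm across, 92 mm high, standing on the counter away from the lazy Susan; bystander. Origin at the centre of its underside
- tongs: stainless tongs, about 250 mm long, 20 mm high, lying on the counter; bystander. Origin at about the middle of the underside, x along its length
- teaspoon: steel teaspoon, 150 mm long, lying on the counter; bystander. Origin about its middle, x along its length
- salt_shaker: white salt shaker with a blue cap, 40 mm across, 76 mm high; bystander. Origin at the centre of its underside
Things that resemble listed ones, but are neither listed nor needed, are in the scene too. What is shaped like the green_jar but pink is not meant.

How it is judged (in metres and radians):
At the end, for the whole second after the job is handed in: The red-lidded jar's centre is within 18 mm sideways of the line from the axis to the coaster's centre (about 14 degrees), over 50 mm out on the coaster's side; the tray is at rest; both jars and the tin stand upright on its floor, within 95 mm of the axis (y of red_jar in the frame of susan_foot between -0.018 and 0.018 m and x of red_jar in the frame of susan_foot below -0.05 m and angular speed of turntable below 0.05 rad/s and angle between each of red_jar, green_jar, spice_tin's own z axis and vertical below 0.15 rad and horizontal distance between each of red_jar, green_jar, spice_tin and susan_foot below 0.095 m and height (world z) of each of red_jar, green_jar, spice_tin below 0.028 m and linear speed of each of red_jar, green_jar, spice_tin below 0.02 m/s); the robot touches nothing.
It fails at once if a jar or the tin is lifted off the tray floor (over 15 mm) or tipped (over 0.3 rad) (height (world z) of any of red_jar, green_jar, spice_tin above 0.037 m or angle between any of red_jar, green_jar, spice_tin's own z axis and vertical above 0.3 rad).
It fails at once if the robot touches a jar or the tin (contact force between any of the fingers, the arm and red_jar above 0.5 N or contact force between any of the fingers, the arm and green_jar above 0.5 N or contact force between any of the fingers, the arm and spice_tin above 0.5 N).
It fails at once if the tray is spun faster than 3 rad/s (angular speed of turntable above 3 rad/s).
It fails at once if the mug, tongs, teaspoon or salt shaker is touched or moved over 15 mm (distance of any of mug, tongs, teaspoon, salt_shaker from where it was at the start of the episode above 0.015 m or contact force between any of the fingers, the arm and mug above 0.5 N or contact force between any of the fingers, the arm and tongs above 0.5 N or contact force between any of the fingers, the arm and teaspoon above 0.5 N or contact force between any of the fingers, the arm and salt_shaker above 0.5 N).
It also fails if it takes over 61 s, if anything falls off the work surface, if the arm or the gripper's body presses on something with over 40 N, if the wrist force passes 120 N, or if a joint passes its speed limit or range.

## Working session

There is one attempt and no reset: what is moved stays moved. The work goes in short steps, Python scripts to look and compute and a tool call to move; the robot and the scene stay as the last step left them, time stands still between calls to the robot, and variables do not carry over. Pictures are saved under pics/ and viewed, at most 10 in all, crops included, and the job is handed in when it is done.

Besides the shell and the picture viewer there is one more tool, called after ">>>" in YAML: its name, and indented under it one key for each argument. arm_command: Moves the arm, as the interface text tells. Its arguments: {"type":"object","properties":{"series":{"type":"array"},"jaw":{"type":"number"}},"required":["series"]}

```bash
mkdir -p pics; cat > h.py <<'E'
import numpy as np, cv2
from workcell import ctrl
def cam(n):
    d=ctrl.get_image(n); d['R']=cv2.Rodrigues(np.array(d['rvec'],float))[0]; d['t']=np.array(d['tvec'],float).ravel()
    return d
def ray(d,u,v,z):
    K=np.array([[d['fx'],0,d['cx']],[0,d['fy'],d['cy']],[0,0,1.]])
    s=cv2.undistortPoints(np.array([[[u,v]]],float),K,np.array([d['k1'],0,0,0.]))[0,0]
    r=d['R'].T@np.array([s[0],s[1],1]); c=-d['R'].T@d['t']
    return c+r*(z-c[2])/r[2]
def proj(d,P):
    K=np.array([[d['fx'],0,d['cx']],[0,d['fy'],d['cy']],[0,0,1.]])
    return cv2.projectPoints(np.array(P,float).reshape(-1,3),np.array(d['rvec'],float),d['t'],K,np.array([d['k1'],0,0,0.]))[0][:,0]
E
python3 - <<'E'
from h import *
for n in('top','scene'):
    d=cam(n); cv2.imwrite(f'pics/{n}0.png',d['frame']); print(n,d['fx'],d['k1'],-d['R'].T@d['t'])
    np.save(n+'0.npy',d,allow_pickle=True)
o=ctrl.get_obs(); print(o)
E
```

```text
top 374.3796034847838 0.03802039476311094 [ 396.94248163  -49.7277702  1162.13367899]
scene 434.0289708029026 0.0231444080828543 [1124.88205454 -509.18195975 1230.21204458]
{'t': 0.1, 'qpos': array([-1.22803111e+00,  4.23782018e-01,  1.63056670e+00,  4.33031674e-05,
        1.08861303e+00, -1.89803418e-02]), 'qvel': array([-0.00100084, -0.00236982, -0.00209554,  0.00046337, -0.00050329,
        0.00118509]), 'joint_torque': array([-9.74571522e-04, -5.45614600e+01, -2.74325430e+01,  6.45045494e-02,
        1.88511098e-02, -5.42910186e-05]), 'ee_pos': array([ 221.0842306 , -584.10177918,  240.98684883]), 'orientation': array([-3.08901449e+00, -5.64860169e-01,  2.87061176e-04]), 'ft_force': array([ 0.75190135, -0.57486652, -0.82745861]), 'moment': array([ 0.06804266, -0.03226838, -0.03987126]), 'grasp_force': 0.0, 'width': 87.77432954788055}
```

View pics/top0.png

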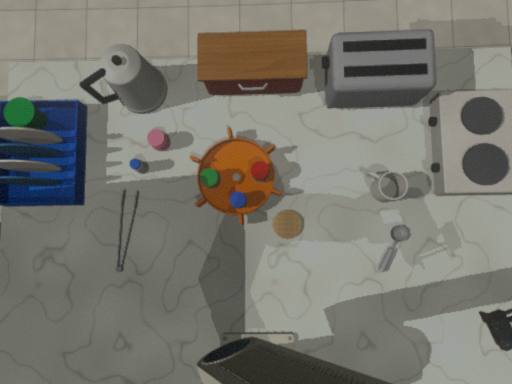

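View pics/scene0.png

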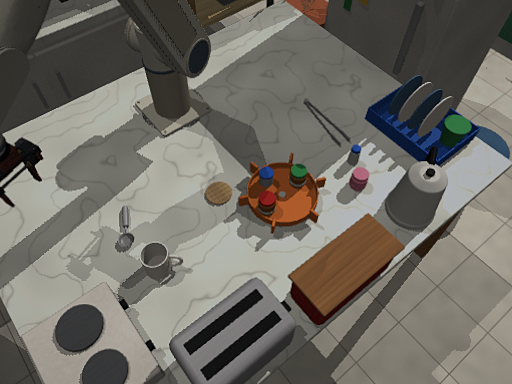

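The top view shows the tray centred near (237,177), the red lid at (261,170), green at (209,177), the blue tin at (238,199) and the coaster at (287,223). The tongs are at (125,230), the mug at (392,185) and a spoon at (395,250). Next I'll measure these.

```bash
cat >> h.py <<'E'
def blob(f,lo,hi,box):
    h=cv2.cvtColor(f,cv2.COLOR_BGR2HSV); m=cv2.inRange(h,np.array(lo),np.array(hi)); k=np.zeros_like(m)
    x0,y0,x1,y1=box; k[y0:y1,x0:x1]=m[y0:y1,x0:x1]
    n,l,s,c=cv2.connectedComponentsWithStats(k)
    if n<2: return None,None,0
    i=1+np.argmax(s[1:,4]); return c[i],(l==i).astype(np.uint8),s[i,4]
def measure(d):
    f=d['frame']; B=(180,115,310,250)
    r={}
    for n,lo,hi,z in(('red',(0,200,60),(4,255,255),88),('green',(50,120,40),(75,255,255),88),('tin',(105,120,50),(125,255,255),76),('coaster',(12,60,80),(22,190,255),8)):
        b=(265,203,310,245) if n=='coaster' else B
        c,m,a=blob(f,lo,hi,b); r[n]=(ray(d,*c,z)[:2],a) if c is not None else None
    return r
def ang(v): return np.degrees(np.arctan2(v[1],v[0]))
E
python3 - <<'E'
from h import *
d=np.load('top0.npy',allow_pickle=True).item()
f=d['frame']; r=measure(d)
for k in r: print(k,r[k])
h=cv2.cvtColor(f,cv2.COLOR_BGR2HSV)
for n,p in(('red',(261,170)),('coast',(287,223)),('tray',(250,190)),('rib',(229,133)),('hub',(236,177))): print(n,h[p[1],p[0]])
# axis: orange+all silhouettes
m=cv2.inRange(h,np.array((4,150,60)),np.array((16,255,255))); m[:115]=0;m[250:]=0;m[:,:180]=0;m[:,310:]=0
pts=np.argwhere(m)[:,::-1]
W=np.array([ray(d,u,v,46)[:2] for u,v in pts]); 
c0=(r['red'][0]+r['green'][0])/2
print('c0',c0)
# rib tips at z=66: orange with radius 126..148 about c
c=c0.copy()
W66=np.array([ray(d,u,v,66)[:2] for u,v in pts])
for it in range(6):
    q=W66-c; R=np.hypot(*q.T); A=np.degrees(np.arctan2(q[:,1],q[:,0]))
    s=(R>130)&(R<160)
    z=np.exp(1j*6*np.radians(A[s])).sum(); ph=np.degrees(np.angle(z))/6
    ce=[]
    for k in range(6):
        a=ph+60*k; dA=(A-a+180)%360-180; t=s&(abs(dA)<15); 
        if t.sum()>2: ce.append((k,a%360,t.sum(),W66[t].mean(0),R[t].max()))
    o=[]
    for k in range(3):
        P=[e for e in ce if e[0]%3==k]
        if len(P)==2:o.append((P[0][3]+P[1][3])/2)
    c=np.mean(o,0)
print('axis ribs',c,o); 
for e in ce: print(e)
(xy,rad)=cv2.minEnclosingCircle(cv2.convexHull(W66.astype(np.float32))); print('mec66',xy,rad)
for k in r: 
    v=r[k][0]-c; print(k,np.hypot(*v),ang(v))
big=cv2.resize(f[110:255,170:320],None,fx=5,fy=5,interpolation=cv2.INTER_CUBIC)
for rr,z in((118,46),(148,66)):
    t=np.radians(np.arange(0,360,6)); P=proj(d,np.c_[c[0]+rr*np.cos(t),c[1]+rr*np.sin(t),0*t+z])
    for u,v in P: cv2.circle(big,(int((u-170+.5)*5),int((v-110+.5)*5)),2,(255,255,0),-1)
cv2.imwrite('pics/crop.png',big[:600])
E
```

```text
red (array([582.53003753,  -1.07317195]), np.int32(16))
green (array([569.51244915, 130.44661463]), np.int32(206))
tin (array([502.50402003,  50.25393955]), np.int32(190))
coaster (array([430.67575011, -94.83295436]), np.int32(665))
red [  2 194 134]
coast [ 16 116 117]
tray [ 13 219 143]
rib [ 14 184 158]
hub [ 16  25 110]
c0 [576.02124334  64.68672134]
axis ribs [575.60239363  58.73769136] [array([576.10803887,  59.07531904]), array([575.3776992 ,  58.57071613]), array([575.32144282,  58.56703892])]
(0, np.float64(6.858214528872343), np.int64(11), array([712.72215825,  75.48486538]), np.float64(144.6858845200043))
(1, np.float64(66.85821452887234), np.int64(13), array([629.71381864, 184.75502882]), np.float64(145.98550747490478))
(2, np.float64(126.85821452887234), np.int64(19), array([492.91403639, 167.82309939]), np.float64(143.32312970883706))
(3, np.float64(186.85821452887234), np.int64(18), array([439.49391949,  42.66577269]), np.float64(143.88797511501497))
(4, np.float64(246.85821452887234), np.int64(17), array([521.04157975, -67.61359657]), np.float64(145.19869170003335))
(5, np.float64(306.85821452887234), np.int64(17), array([657.72884925, -50.68902154]), np.float64(144.6539012678843))
mec66 (574.9805908203125, 59.43707275390625) 145.58753967285156
red 60.21072678760596 -83.39310805094163
green 71.96705565781458 94.85424744051868
tin 73.58903633136704 -173.37990515826615
coaster 211.15793906308554 -133.34126978359836
```

View pics/crop.png

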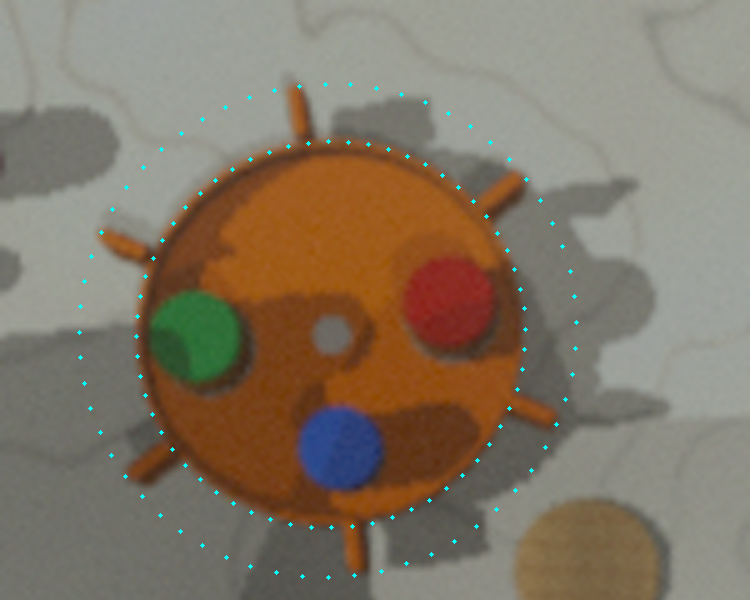

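```bash
sed -i "s/('red',(0,200,60),(4,255,255),88)/('red',(0,170,60),(7,255,255),88)/" h.py; cat >> h.py <<'E'
C=np.array([575.6,58.7])
def tool():
    o=ctrl.get_obs(); return np.array(o['ee_pos']),cv2.Rodrigues(np.array(o['orientation']))[0],o
def to(p): # shift to world p in tool axes, metres
    e,R,o=tool(); return np.round(R.T@(np.array(p)-e)/1000,4)
def status():
    e,R,o=tool(); v=e[:2]-C
    print('t',o['t'],'e',e.round(1),'r',np.hypot(*v).round(1),'ang',ang(v).round(2)%360,'xang',ang(R[:2,0]).round(2),'tilt',R[:,2].round(3),'F',o['ft_force'].round(2),'w',o['width'])
def look():
    d=cam('top'); r=measure(d)
    for k in r:
        if r[k]: v=r[k][0]-C; print(k,r[k][0].round(1),r[k][1],np.hypot(*v).round(1),ang(v).round(2)%360)
    return d
E
python3 - <<'E'
from h import *
d=np.load('top0.npy',allow_pickle=True).item(); r=measure(d)
for k in r: v=r[k][0]-C; print(k,r[k],np.hypot(*v),ang(v)%360)
s=np.load('scene0.npy',allow_pickle=True).item(); f=s['frame']
c,m,a=blob(f,(0,170,60),(7,255,255),(240,150,330,230)); p=ray(s,*c,85)[:2]; print('scene red',c,a,p,ang(p-C)%360)
c,m,a=blob(f,(12,60,60),(22,190,255),(200,175,238,208)); p=ray(s,*c,8)[:2]; print('scene coaster',c,a,p,ang(p-C)%360,np.hypot(*(p-C)))
status()
a=np.radians(277); T=[*(C+134*np.array([np.cos(a),np.sin(a)])),240]; print(T,to(T))
E
```

```text
red (array([586.15152098, -14.86291667]), np.int32(253)) 74.3157944441778 278.16256465973225
green (array([569.51244915, 130.44661463]), np.int32(206)) 72.0044094911502 94.84981163854367
tin (array([502.50402003,  50.25393955]), np.int32(190)) 73.58232277865946 186.5911565579761
coaster (array([430.67575011, -94.83295436]), np.int32(665)) 211.12888547325795 226.65218230954054
scene red [266.87373737 197.46464646] 198 [586.10256459 -17.45902926] 277.8517414422007
scene coaster [218.25690021 192.50106157] 471 [432.96000927 -99.55167838] 227.97011363498297 213.04872838531662
t 0.1 e [ 221.1 -584.1  241. ] r 734.1 ang 241.12 xang 20.73 tilt [-0.     0.001 -1.   ] F [ 0.75 -0.57 -0.83] w 87.77432954788055
[np.float64(591.9304920162898), np.float64(-74.30118431993715), 240] [ 0.5273 -0.3456  0.0015]
```

>>> arm_command:
  series:
    - {"linear":[0.033,-0.0216,0],"turn":0}
    - {"linear":[0.033,-0.0216,0],"turn":0}
    - {"linear":[0.033,-0.0216,0],"turn":0}
    - {"linear":[0.033,-0.0216,0],"turn":0}
    - {"linear":[0.033,-0.0216,0],"turn":0}
    - {"linear":[0.033,-0.0216,0],"turn":0}
    - {"linear":[0.033,-0.0216,0],"turn":0}
    - {"linear":[0.033,-0.0216,0],"turn":0}
    - {"linear":[0.033,-0.0216,0],"turn":0}
    - {"linear":[0.033,-0.0216,0],"turn":0}
  jaw: -1

```text
t: 1.1
ee_pos: [454.0, -264.2, 241.5]
orientation: [-3.09, -0.565, 0.0]
ft_force: [1.5, -0.7, 0.3]
width: 11.2
grasp_force: 0.0
```

>>> arm_command:
  series:
    - {"linear":[0.033,-0.0216,0],"turn":0}
    - {"linear":[0.033,-0.0216,0],"turn":0}
    - {"linear":[0.033,-0.0216,0],"turn":0}
    - {"linear":[0.033,-0.0216,0],"turn":0}
    - {"linear":[0.033,-0.0216,0],"turn":0}
    - {"linear":[0.033,-0.0216,0],"turn":0}
    - {"linear":[0,0,0],"turn":0}
    - {"linear":[0,0,0],"turn":0}

```text
t: 1.9
ee_pos: [592.5, -73.7, 241.1]
orientation: [-3.09, -0.568, 0.002]
ft_force: [-0.7, -0.7, -0.2]
width: 0.5
grasp_force: 0.0
```

>>> arm_command:
  series:
    - {"linear":[0,0,0],"turn":-0.133}
    - {"linear":[0,0,0],"turn":-0.133}
    - {"linear":[0,0,0],"turn":-0.133}
    - {"linear":[0,0,0],"turn":-0.133}
    - {"linear":[0,0,0],"turn":-0.133}
    - {"linear":[0,0,0],"turn":-0.133}
    - {"linear":[0,0,0],"turn":-0.133}
    - {"linear":[0,0,0],"turn":-0.133}
    - {"linear":[0,0,0],"turn":-0.133}
    - {"linear":[0,0,0],"turn":-0.133}

```text
t: 2.9
ee_pos: [591.6, -75.9, 241.5]
orientation: [-2.078, -2.355, 0.001]
ft_force: [1.0, 0.7, -0.5]
width: 0.6
grasp_force: 0.0
```

```bash
python3 - <<'E'
from h import *
status(); a=np.radians(277); print(to([*(C+134*np.array([np.cos(a),np.sin(a)])),50]))
cv2.imwrite('pics/w1.png',cam('wrist')['frame']); cv2.imwrite('pics/s1.png',cam('scene')['frame'])
E
```

```text
t 2.9 e [591.6 -75.9 241.5] r 135.5 ang 276.78 xang 97.14 tilt [-0.001 -0.    -1.   ] F [ 1.02  0.65 -0.5 ] w 0.5928882397770031
[0.0015 0.0007 0.1915]
```

View pics/s1.png

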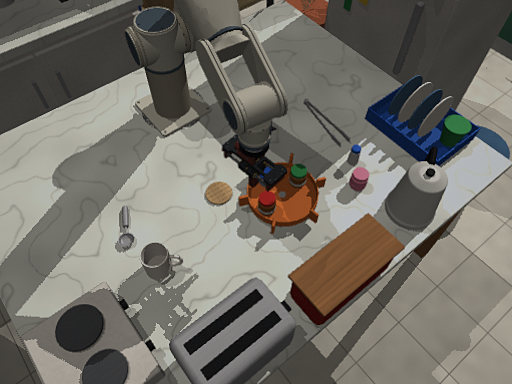

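The scene view shows the closed gripper above the tray's near edge, around (255,165). The red lid at (267,198) has not moved. I'll go down between the ribs, just outside the wall.

>>> arm_command:
  series:
    - {"linear":[0,0,0.025],"turn":0}
    - {"linear":[0,0,0.025],"turn":0}
    - {"linear":[0,0,0.025],"turn":0}
    - {"linear":[0,0,0.025],"turn":0}
    - {"linear":[0,0,0.025],"turn":0}
    - {"linear":[0,0,0.015],"turn":0}
    - {"linear":[0,0,0.015],"turn":0}
    - {"linear":[0,0,0.015],"turn":0}
    - {"linear":[0,0,0.01],"turn":0}
    - {"linear":[0,0,0.01],"turn":0}

```text
t: 4.0
ee_pos: [593.0, -74.5, 51.2]
orientation: [2.083, 2.351, 0.0]
ft_force: [0.1, 0.6, 0.0]
width: 0.4
grasp_force: 0.0
```

```bash
python3 - <<'E'
from h import *
status(); d=cam('scene'); f=d['frame']
cv2.imwrite('pics/s2.png',cv2.resize(f[130:250,180:340],None,fx=5,fy=5,interpolation=cv2.INTER_CUBIC))
E
```

```text
t 4.0 e [593.  -74.5  51.2] r 134.3 ang 277.43 xang 96.91 tilt [ 0. -0. -1.] F [0.06 0.59 0.02] w 0.43985940586002703
```

View pics/s2.png

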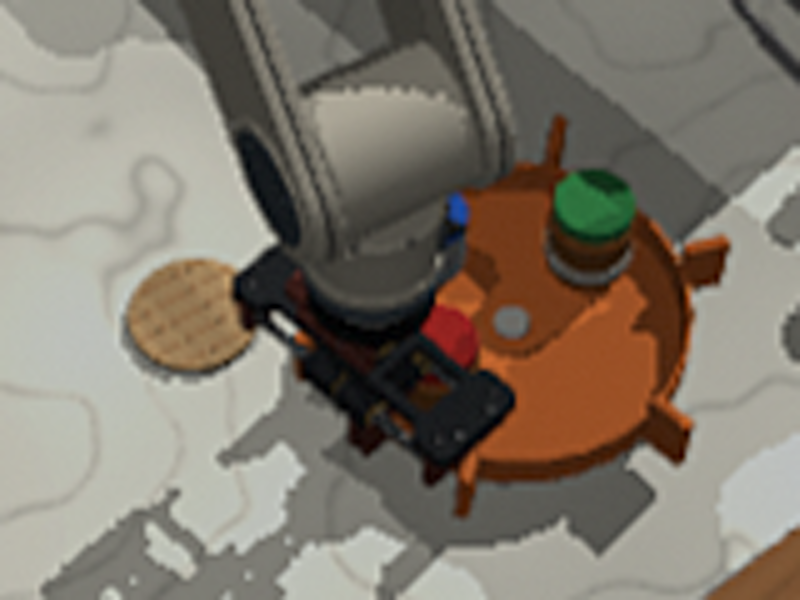

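The crop shows the gripper down beside the wall, with the red lid (450,335) just inside it and no force read. I'll sweep clockwise along the rim until the finger meets the rib.

>>> arm_command:
  series:
    - {"linear":[0,-0.004,0],"turn":0.03}
    - {"linear":[0,-0.004,0],"turn":0.03}
    - {"linear":[0,-0.004,0],"turn":0.03}
    - {"linear":[0,-0.004,0],"turn":0.03}
    - {"linear":[0,-0.004,0],"turn":0.03}
    - {"linear":[0,-0.004,0],"turn":0.03}
    - {"linear":[0,-0.004,0],"turn":0.03}
    - {"linear":[0,-0.004,0],"turn":0.03}
    - {"linear":[0,-0.004,0],"turn":0.03}
    - {"linear":[0,-0.004,0],"turn":0.03}

```text
t: 5.05
ee_pos: [552.6, -73.8, 51.7]
orientation: [-2.414, -2.011, 0.0]
ft_force: [-0.1, 0.2, 0.2]
width: 0.5
grasp_force: 0.0
```

```bash
python3 -c "
from h import *
status(); look(); print(to([*(C+134*np.array([np.cos(np.radians(255)),np.sin(np.radians(255))])),50]))"
```

```text
t 5.05 e [552.6 -73.8  51.7] r 134.5 ang 260.14 xang 79.6 tilt [-0.  0. -1.] F [-0.1   0.16  0.21] w 0.4675561870809749
green [568.9 130. ] 194 71.6 95.4
tin [506.7  55.2] 130 69.0 182.93
[ 0.0009 -0.0112  0.0015]
```

>>> arm_command:
  series:
    - {"linear":[0,-0.003,0],"turn":0.0225}
    - {"linear":[0,-0.003,0],"turn":0.0225}
    - {"linear":[0,-0.003,0],"turn":0.0225}
    - {"linear":[0,-0.004,0],"turn":0.03}
    - {"linear":[0,-0.004,0],"turn":0.03}
    - {"linear":[0,-0.004,0],"turn":0.03}
    - {"linear":[0,-0.004,0],"turn":0.03}
    - {"linear":[0,-0.004,0],"turn":0.03}
    - {"linear":[0,-0.004,0],"turn":0.03}
    - {"linear":[0,-0.003,0],"turn":0.0225}

```text
t: 6.1
ee_pos: [518.8, -63.2, 51.8]
orientation: [2.661, 1.668, 0.001]
ft_force: [1.7, -0.3, -0.6]
width: 0.3
grasp_force: 0.6
```

```bash
python3 -c "
from h import *
status(); look()"
```

```text
t 6.1 e [518.8 -63.2  51.8] r 134.4 ang 245.03 xang 64.16 tilt [ 0.001 -0.    -1.   ] F [ 1.72 -0.26 -0.64] w 0.3021271951892809
green [581.2 132.6] 203 74.1 85.66
tin [502.1  63.2] 190 73.7 176.51
```

>>> arm_command:
  series:
    - {"linear":[0,-0.003,0],"turn":0.0225}
    - {"linear":[0,-0.004,0],"turn":0.03}
    - {"linear":[0,-0.004,0],"turn":0.03}
    - {"linear":[0,-0.004,0],"turn":0.03}
    - {"linear":[0,-0.004,0],"turn":0.03}
    - {"linear":[0,-0.004,0],"turn":0.03}
    - {"linear":[0,-0.004,0],"turn":0.03}
    - {"linear":[0,-0.004,0],"turn":0.03}
    - {"linear":[0,-0.004,0],"turn":0.03}
    - {"linear":[0,-0.004,0],"turn":0.03}

```text
t: 7.15
ee_pos: [486.4, -41.9, 51.8]
orientation: [2.876, 1.263, 0.001]
ft_force: [1.4, -1.0, 0.1]
width: 0.1
grasp_force: 0.7
```

```bash
python3 -c "
from h import *
status(); look()"
```

```text
t 7.15 e [486.4 -41.9  51.8] r 134.5 ang 228.41 xang 47.4 tilt [ 0.001 -0.    -1.   ] F [ 1.41 -1.    0.08] w 0.06236826979057924
red [576.6 -13.7] 5 72.4 270.78
green [601.2 130.3] 219 76.0 70.32
tin [506.   83.7] 192 74.0 160.21
coaster [ 425.8 -129.8] 79 240.8 231.51
```

>>> arm_command:
  series:
    - {"linear":[0,-0.004,0],"turn":0.03}
    - {"linear":[0,-0.004,0],"turn":0.03}
    - {"linear":[0,-0.004,0],"turn":0.03}
    - {"linear":[0,-0.004,0],"turn":0.03}
    - {"linear":[0,-0.004,0],"turn":0.03}
    - {"linear":[0,-0.004,0],"turn":0.03}
    - {"linear":[0,-0.004,0],"turn":0.03}
    - {"linear":[0,-0.004,0],"turn":0.03}
    - {"linear":[0,-0.004,0],"turn":0.03}
    - {"linear":[0,-0.003,0],"turn":0.0225}

```text
t: 8.2
ee_pos: [461.2, -12.1, 51.7]
orientation: [3.029, 0.831, 0.0]
ft_force: [1.5, -1.2, 0.3]
width: 0.6
grasp_force: 0.7
```

>>> arm_command:
  series:
    - {"linear":[0,-0.003,0],"turn":0.0225}
    - {"linear":[0,-0.003,0],"turn":0.0225}
    - {"linear":[0,-0.002,0],"turn":0.015}
    - {"linear":[0,-0.002,0],"turn":0.015}
    - {"linear":[0,-0.002,0],"turn":0.015}
    - {"linear":[0,-0.001,0],"turn":0.0075}
    - {"linear":[0,-0.001,0],"turn":0.0075}
    - {"linear":[0,0,0],"turn":0}
    - {"linear":[0,0,0],"turn":0}

```text
t: 9.1
ee_pos: [454.3, 0.2, 51.6]
orientation: [-3.068, -0.673, 0.001]
ft_force: [-0.3, -0.2, 0.3]
width: 0.4
grasp_force: 0.2
```

```bash
python3 -c "
from h import *
status(); look()
s=cam('scene'); f=s['frame']
c,m,a=blob(f,(0,170,60),(7,255,255),(200,150,330,230)); p=ray(s,*c,85)[:2]; print('scene red',c,a,p,ang(p-C)%360)
cv2.imwrite('pics/s3.png',cv2.resize(f[130:250,180:340],None,fx=5,fy=5,interpolation=cv2.INTER_CUBIC))"
```

```text
t 9.1 e [4.543e+02 2.000e-01 5.160e+01] r 134.7 ang 205.74 xang 24.75 tilt [-0.  0. -1.] F [-0.3  -0.24  0.29] w 0.4440668639786419
red [538.9   3.1] 120 66.6 236.57999999999998
green [626.7 115.5] 202 76.5 48.02
tin [523.6 114.4] 115 76.2 133.0
coaster [428.8 -99.3] 573 215.6 227.1
scene red [259.50802139 182.34224599] 187 [527.30233546   0.68843685] 230.2208463805769
```

View pics/s3.png

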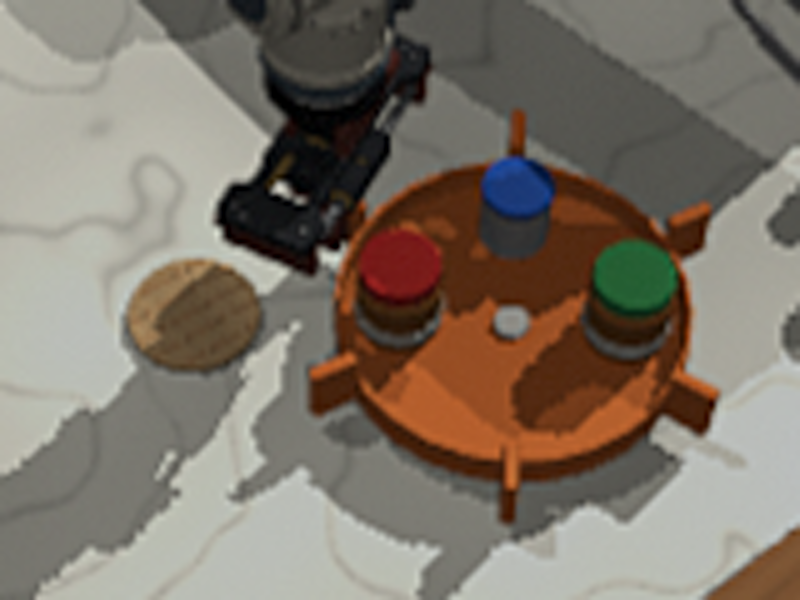

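The red jar is now nearly in line with the coaster, about 2.5° short. Red lid is at (400,265), coaster at (195,315) and hub at (512,320), all upright. A last 6 mm nudge, then I'll back off and rise.

>>> arm_command:
  series:
    - {"linear":[0,-0.0015,0],"turn":0.01}
    - {"linear":[0,-0.0015,0],"turn":0.01}
    - {"linear":[0,-0.0015,0],"turn":0.01}
    - {"linear":[0,-0.0015,0],"turn":0.01}
    - {"linear":[0,0,0],"turn":0}
    - {"linear":[0,0,0],"turn":0}
    - {"linear":[0,0.004,0],"turn":0}
    - {"linear":[-0.002,0.004,0],"turn":0}
    - {"linear":[-0.002,0.004,0],"turn":0}
    - {"linear":[0,0,0],"turn":0}

```text
t: 10.2
ee_pos: [452.8, -7.6, 51.7]
orientation: [-3.082, -0.61, 0.0]
ft_force: [0.1, 0.3, 0.2]
width: 0.4
grasp_force: 0.0
```

>>> arm_command:
  series:
    - {"linear":[0,0,-0.01],"turn":0}
    - {"linear":[0,0,-0.015],"turn":0}
    - {"linear":[0,0,-0.02],"turn":0}
    - {"linear":[0,0,-0.025],"turn":0}
    - {"linear":[0,0,-0.025],"turn":0}
    - {"linear":[0,0,-0.025],"turn":0}
    - {"linear":[-0.02,0,-0.02],"turn":0}
    - {"linear":[-0.02,0,-0.02],"turn":0}
    - {"linear":[-0.02,0,0],"turn":0}
    - {"linear":[0,0,0],"turn":0}

```text
t: 11.2
ee_pos: [395.6, -30.1, 212.5]
orientation: [3.082, 0.61, 0.0]
ft_force: [0.1, 0.2, 0.2]
width: 0.3
grasp_force: 0.0
```

```bash
python3 -c "
from h import *
status(); d=look(); cv2.imwrite('pics/t4.png',d['frame'])
s=cam('scene'); f=s['frame']
c,m,a=blob(f,(0,170,60),(7,255,255),(200,150,330,230)); p=ray(s,*c,85)[:2]; print('scene red',c,a,p,ang(p-C)%360)
c,m,a=blob(f,(12,60,40),(22,190,255),(200,175,238,208)); p=ray(s,*c,8)[:2]; print('scene coaster',a,p,ang(p-C)%360)
cv2.imwrite('pics/s4.png',f)"
```

```text
t 11.2 e [395.6 -30.1 212.5] r 200.7 ang 206.26 xang 22.4 tilt [ 0. -0. -1.] F [0.07 0.17 0.24] w 0.34337530258493376
red [524.4   5.9] 260 73.6 225.9
green [629.5 113.2] 220 76.6 45.33
tin [522.9 110. ] 180 73.5 135.81
coaster [466.9 -80.4] 25 176.5 232.0
scene red [259.62631579 181.30526316] 190 [524.41306326   3.52739024] 227.14607382650814
scene coaster 468 [433.16627718 -99.34071965] 227.9733383562047
```

View pics/s4.png

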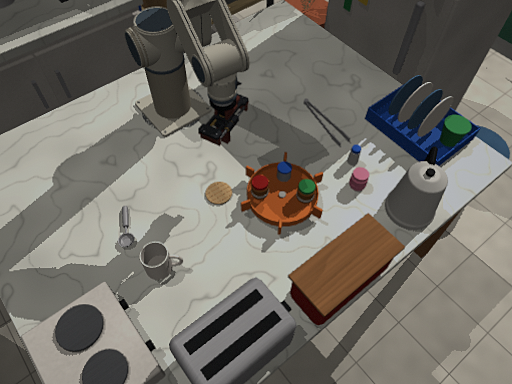

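The hand is clear. The red lid (260,181) lies on the line from the hub (283,194) to the coaster (218,192) to within about 1°, in both views. Everything stands upright, so I'm handing in.

```bash
python3 -c "
from workcell import ctrl
print(ctrl.close_job())"
```

```text
the job is handed in; nothing more can be done
None
```

I turned the lazy Susan about 51° by pushing one rib, and the red-lidded jar now stands within about 1° of the line to the coaster; the jars and tin are upright, the hand is clear, and the job is handed in (no verdict was returned).

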